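Tighten the water filter's union nut by hand, then a quarter turn with the spanner

TASK

The white two-eared union nut at the foot of the worktop water filter is loose. Push its ears round clockwise (seen from above) with the fingers until it is firmly hand-tight, then slide the open-ended spanner that lies on the worktop flat and fully onto the hexagon under the ears and tighten the nut about a quarter turn more with it. Do not force the nut past hand-tight with the fingers or overtighten it, leave the spanner lying on the nut, and do not disturb the fruit.

Things in the scene. Friction and masses are not known exactly. Their poses are not given: they have to be found in the camera images.
- filter: Worktop water filter, fixed: steel post through the worktop with a small clear bowl and grey cap on it (45 mm across, top 92 mm above the worktop). Origin on its vertical axis at the worktop; z up. The nut turns about this axis; the filter's yaw says nothing of where the nut goes tight.
- union_nut: White captive union nut round the foot of the filter (never rises or sinks). Origin on the axis at the worktop, x along one ear, an equal second ear on the other side. From 6 to 28 mm high it is a hexagon 50 mm across flats with two of its corners exactly under the ears; above that a round collar 53 mm across with the ears, top 51 mm high.
- nut_ear (a point): Point on one ear, 45 mm from the axis, 41 mm above the worktop; x points outward. Ears: 11 mm thick (15 mm at the rounded ends), reach 55 mm from the axis, 31 to 51 mm high. The nut runs freely (under 2 N at the ear) 1.4 to 2.5 rad clockwise from its start, then meets the seal and becomes hand-tight; where that is must be felt.
- seal (a joint): Rubber seal under the nut: rad by which it has been nipped, 0 while the nut runs loose, 0.12 when fully hand-tight. Takes about 4 N at the ear; beyond 0.12 the nut is solid to the fingers (about 27 N at the ear before it goes on).
- clamp_ring (a joint): Clamping, rad by which the nut has been turned clockwise past hand-tight; 0 at the start, 1.57 is a quarter turn. Takes about 1.2 N m, that is 9 N pushed square on the spanner handle 130 mm from the nut's axis.
- spanner: Flat aluminium open-ended spanner, 215 mm long, 0.22 kg, lying on the worktop. Origin under its straight handle, z up, x points along the handle to the jaw. Handle 24 mm wide and 20 mm high, from 77 mm behind the origin to 40 mm ahead of it; jaw head 85 mm wide and 16 mm high.
- jaw (a point): Centre of the spanner's jaw, 95 mm ahead of its origin, 8 mm above its underside: on the nut's axis when fully on. Jaw 54 mm wide inside (parallel faces, flared at the mouth, which is 23 mm ahead of this point), back wall 30 mm behind it. It goes on with the handle lying along a corner of the hexagon, that is along an ear or 60 or 120 degrees from it.
- apple_green: Green apple, 76 mm across, bystander. Origin at its underside.
- apple_b: Red apple, 77 mm across, bystander. Origin at its underside.
- lemon_c: Lemon, 71 mm long, bystander. Origin at its underside.

How it is judged (in metres and radians):
On the way, in this order (a step that is already met when the one before it is completed fails the run):
1. the nut is nipped hand-tight with the fingers, the spanner still away from it (value of joint seal above 0.08 rad and value of joint clamp_ring below 0.3 rad and horizontal distance between jaw and filter above 0.09 m), for 0.2 s.
2. the spanner's jaw is on the hexagon, before any further tightening (horizontal distance between jaw and filter below 0.012 m and height (world z) of jaw below 0.02 m and value of joint clamp_ring below 0.3 rad), for 0.2 s.
At the end, for the whole second after the job is handed in: The nut is clamped 1.2 to 1.95 rad (about a quarter turn) past hand-tight and not backed off again (ears at least 1.0 rad from the filter's own x axis); the spanner lies flat and still on the worktop with its jaw on the nut (jaw centre within 20 mm of the axis) (value of joint clamp_ring between 1.2 and 1.95 rad and value of joint seal above 0.08 rad and angle between the x axis of union_nut and the x axis of filter, either way round above 1 rad and horizontal distance between jaw and filter below 0.02 m and height (world z) of jaw below 0.02 m and angle between spanner's own z axis and vertical below 0.1 rad and linear speed of spanner below 0.02 m/s); the robot touches nothing.
It fails at once if the nut is forced past hand-tight with the fingers instead of the spanner (value of joint clamp_ring above 0.3 rad and contact force between the fingers and union_nut above 2 N).
It fails at once if the nut is overtightened (value of joint clamp_ring above 2.1 rad).
It fails at once if the fruit beside the work is disturbed (moved more than 30 mm) (distance of any of apple_b, apple_green, lemon_c from where it was at the start of the episode above 0.03 m).
It also fails if it takes over 72 s, if anything falls off the work surface, if the arm or the gripper's body presses on something with over 40 N, if the wrist force passes 120 N, or if a joint passes its speed limit or range.

ROBOT

A 6-joint arm with a two-finger parallel gripper is mounted at the origin on a cart in front of the work surface, level with it; the furniture and walls round the work are solid. World frame = base frame: x ahead of the robot, y to its left, z up, the work surface at z = 0. Lengths are in mm, angles in rad, forces in N, time in s.
With the tool pointing down it reaches from about 300 to 1000 mm from the base axis. Payload 5.1 kg.
Tool frame: the origin (TCP) lies between the finger pads; the fingertips stand env.tip_reach ahead of it and the grasp point (between the pads) lies 5 mm behind it (env.tip_reach is the distance from the TCP to the fingertips, in mm); z points along the fingers, y is the line along which they close (so a half turn about z gives the same grasp; the last joint's range is limited). The gripper opens to 95 mm and grips with 3 to 60 N. Pads are 20 mm wide; open, the fingers measure 119 mm over their backs; the gripper's body (75 mm by 180 mm) begins 59 mm behind the grasp point.
Start: joints at [-0.083, 0.124, 1.65, -0, 1.367, -0.083], TCP at [649.988, -0.028, 228.656] pointing down, gripper open.
Joint ranges: [-2.61, 2.61], [-1.02, 2.33], [0.03, 2.71], [-1.35, 4.49], [0.32, 2.68], [-2.91, 2.91]. Speed limits (rad/s): [2.57, 2.57, 3.14, 3.14, 3.14, 3.14].

INTERFACE

Orientations are given as a unit quaternion [w, x, y, z].
In Python, from station import get_state, capture, order, env gives the robot as it stands.
- The arm moves only by the shell command python3 -m jog 'ROWS' [FORCE]. ROWS is JSON, a list of rows, each an object with "translation": the shift along the tool's x, y, z normalised to -1 to 1, where 1 is 250 mm, a list of three; "delta_rot": the turn, a rotation vector about the tool's x, y, z normalised to -1 to 1, where 1 is 90 degrees, a list of three; "jaw": the opening, from 0 (shut) to 1 (fully open). A call has 1 to 8 rows; each row is the pose to reach, as a shift and turn from the pose commanded when the call began, along the tool's axes at that moment; what a row does not reach only later rows make up. A row lasts 1/12 s, in which the tool goes at most 41.7 mm and 7.16 degrees, less where a joint would pass 70% of its speed; a pose out of reach is approached as far as the arm can. A call with a number of a shift or a turn outside -1 to 1 is refused whole. A call with a gripper value outside its range is refused whole. The fingers move at their own pace and stop on an object; FORCE is the grip in N (left out, the last holds). Time passes only in rows, so rows that repeat a pose let the fingers close. It gives the time, the measured TCP pose, the force, the opening and the grip force at its end, in the units of the state.
- get_state(): the state, without advancing time (a new reading comes with each control period).
- capture(name): name is "scene" or "side" or "wrist"; returns a dict with "color" (480x640x3 uint8, red, green, blue), "mtx" (3x3 intrinsics, pixels), "pose" (4x4, takes a point from camera to world coordinates); the wrist camera has in their place "T_tool_cam" (4x4, takes a point from camera to tool coordinates, whose origin is the TCP and whose axes are the flange's). Camera axes: x right, y up, looking along -z (the intrinsics and any distortion apply to the point x, -y, -z); pixel columns grow to the right and rows downward; lengths in mm; the calibration is good to about 2 mm. A picture is of the moment at which its call begins: read the wrist's pose just before it. There is no depth.
- order.finish_job(): hands the job in; it is judged then, once.
The state is a dict: "time_s": time; "q": joint angles; "joint_velocities": joint speeds; "joint_efforts": joint torques, N m; "tcp_pos": TCP position; "tool_rot": TCP orientation; "contact_force": force on the tool from outside, world axes, zero at the start; "torque": the same for the moment, N m; "grip_width": opening from 0.0 (shut) to 1.0 (fully open); "gripper_force": force on a finger pad.
Only numpy, scipy, OpenCV 4.12 (cv2) and the standard library are available. Lean on these libraries where they do the work, as an engineer would, in place of code of your own. Each camera call takes 0.05 s, during which the arm holds its last target. There are 200 camera calls.

## Working session

There is one attempt and no reset: what is moved stays moved. The work goes in short steps, Python scripts to look and compute and a shell command to move; the robot and the scene stay as the last step left them, time stands still between calls to the robot, and variables do not carry over. Pictures are saved under pics/ and viewed, at most 13 in all, crops included, and the job is handed in when it is done.

```bash
ls; mkdir -p pics; cat > h.py <<'E'
import numpy as np,cv2
from station import get_state,capture,order,env
def ray(c,u,v,z):
    K=np.array(c["mtx"]);P=np.array(c["pose"])
    d=np.linalg.inv(K)@np.array([u,v,1.]);d=P[:3,:3]@(d*[1,-1,-1]);o=P[:3,3]
    return o+d*(z-o[2])/d[2]
def proj(c,p):
    K=np.array(c["mtx"]);P=np.linalg.inv(np.array(c["pose"]))
    q=(P[:3,:3]@np.array(p)+P[:3,3])*[1,-1,-1];q=K@q
    return q[:2]/q[2]
def wcap():
    s=get_state();c=capture("wrist")
    from scipy.spatial.transform import Rotation as R
    T=np.eye(4);w,x,y,z=s["tool_rot"];T[:3,:3]=R.from_quat([x,y,z,w]).as_matrix();T[:3,3]=s["tcp_pos"]
    c["pose"]=T@np.array(c["T_tool_cam"]);return c
def save(n,im): cv2.imwrite("pics/"+n+".png",im[:,:,::-1])
E
python3 - <<'E'
from h import *
s=get_state();print(s,env.tip_reach)
a=capture("scene");b=capture("side")
save("scene",a["color"]);save("side",b["color"])
print(a["pose"],b["pose"],a["mtx"])
c=wcap();save("wrist",c["color"]);print(c["pose"])
import pickle;pickle.dump((a,b,c),open("c0.pkl","wb"))
E
```

```text
pics
{'time_s': 0.0, 'q': array([-8.26333114e-02,  1.24485168e-01,  1.65165731e+00, -2.36648340e-05,
        1.36755179e+00, -8.25451417e-02]), 'joint_velocities': array([ 6.16281051e-04, -1.55551658e-05, -5.88896354e-04, -1.91795225e-04,
       -9.16619566e-04,  3.26415351e-04]), 'joint_efforts': array([-6.25927078e-04, -4.17603564e+01, -3.59935069e+01,  7.73367751e-02,
        4.92534391e-02, -1.75303944e-04]), 'tcp_pos': array([ 6.49375924e+02, -5.50227315e-03,  2.27409821e+02]), 'tool_rot': array([-7.94310466e-04,  7.07135865e-01,  7.07076915e-01, -6.88046270e-04]), 'contact_force': array([0.06119198, 0.80120717, 0.58177898]), 'torque': array([-0.02052623,  0.0164376 , -0.04336992]), 'gripper_force': 0.0, 'grip_width': 0.999979335129053} 14.0
[[-9.90681380e-01 -1.22108281e-01  6.03321731e-02  5.69870303e+02]
 [ 1.35379109e-01 -8.34273758e-01  5.34471508e-01  4.91148694e+02]
 [-1.49298483e-02  5.37658687e-01  8.43030388e-01  8.46697783e+02]
 [ 0.00000000e+00  0.00000000e+00  0.00000000e+00  1.00000000e+00]] [[ 3.91890793e-01 -7.44574777e-01  5.40398009e-01  1.04754321e+03]
 [ 9.19952653e-01  3.23797913e-01 -2.21002325e-01 -2.31310008e+02]
 [-1.04269912e-02  5.83749359e-01  8.11866962e-01  8.41191123e+02]
 [ 0.00000000e+00  0.00000000e+00  0.00000000e+00  1.00000000e+00]] [[484.60243844   0.         312.3338007 ]
 [  0.         484.60243844 233.67192097]
 [  0.           0.           1.        ]]
[[ 9.99999686e-01 -5.19111688e-04  5.98261535e-04  6.51390876e+02]
 [ 3.42860217e-04  9.64561869e-01  2.63856559e-01  7.48755768e+01]
 [-7.14031289e-04 -2.63856272e-01  9.64561744e-01  3.83759219e+02]
 [ 0.00000000e+00  0.00000000e+00  0.00000000e+00  1.00000000e+00]]
```

View pics/scene.png

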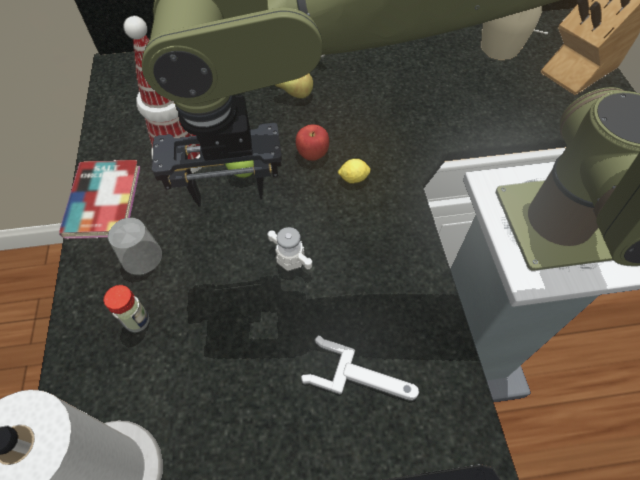

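View pics/side.png

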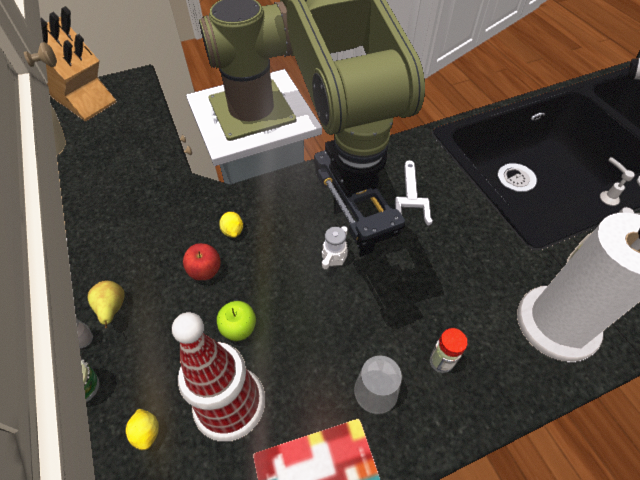

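Scene: filter cap at (289,238), ears at about (273,237) and (307,262); spanner handle end (412,390), jaw tips (320,341), (306,379); red apple (312,142), green (242,165), lemon (354,171). Side: filter (335,240), spanner (412,195).

```bash
python3 - <<'E'
from h import *
import pickle
a,b,c=pickle.load(open("c0.pkl","rb"))
def wm(c,roi,thr=120):
    x0,y0,x1,y1=roi;im=c["color"].astype(int)
    m=((im.min(2)>thr)&(im.max(2)-im.min(2)<40)).astype(np.uint8)
    k=np.zeros_like(m);k[y0:y1,x0:x1]=m[y0:y1,x0:x1];
    n,l,s,_=cv2.connectedComponentsWithStats(k);i=1+np.argmax(s[1:,4]);return (l==i).astype(np.uint8)
for c_,roi in ((a,(295,330,430,410)),(b,(385,150,445,235))):
    m=wm(c_,roi);ys,xs=np.nonzero(m)
    P=np.array([ray(c_,u,v,16)[:2] for u,v in zip(xs,ys)])
    mu=P.mean(0);w,V=np.linalg.eigh(np.cov((P-mu).T));d=V[:,1]
    t=(P-mu)@d;n=np.array([-d[1],d[0]]);s=(P-mu)@n
    print(mu,d,t.min(),t.max(),s.min(),s.max())
    # handle axis: median line at narrow end
    for lo in np.arange(t.min(),t.max(),12):
        k=(t>=lo)&(t<lo+12);q=P[k].mean(0);print(round(lo),q.round(1),round(np.ptp(s[k]),1))
    cv2
im=[]
for c_,(u,v),n in ((a,(290,245),'a'),(b,(335,247),'b')):
    im.append(cv2.resize(c_["color"][v-35:v+35,u-45:u+45],None,fx=4.4,fy=8 and 4.4,interpolation=cv2.INTER_CUBIC))
save("nut",np.hstack(im))
for n,u,v in (("apr",312,142),("apg",242,165),("lem",354,171)): print(n,ray(a,u,v,38))
for n,u,v in (("apr",202,262),("apg",237,320),("lem",232,224)): print(n,ray(b,u,v,38))
E
```

```text
[471.49096435 258.83521693] [-0.9047138   0.42601989] -92.55123844951994 103.69016979210683 -40.53665940680206 46.24654432230404
-93 [551.3 228.5] 86.8
-81 [539.  227.2] 83.5
-69 [527.9 231.9] 81.1
-57 [517.2 237. ] 81.5
-45 [505.2 242.9] 81.3
-33 [495.3 247.1] 80.9
-21 [484.7 249.2] 78.0
-9 [473.3 256.6] 27.2
3 [462.6 262.2] 27.2
15 [451.8 267.5] 27.1
27 [441.1 272.8] 26.9
39 [430.5 278.3] 26.8
51 [419.7 283.8] 26.9
63 [409.  289.2] 26.7
75 [398.3 294.8] 27.2
87 [387.6 299.7] 26.3
99 [380.  302.3] 17.3
[476.97145757 256.87987115] [-0.93692449  0.34953184] -95.6688545671832 112.2769929537641 -33.26855378887842 47.619571231778366
-96 [567.6 246. ] 15.0
-84 [556.4 249.8] 15.7
-72 [545.3 254.4] 14.0
-60 [528.7 245.6] 74.1
-48 [512.4 237.5] 79.7
-36 [502.4 239.8] 78.9
-24 [491.3 242.9] 77.7
-12 [479.8 245.5] 50.4
0 [470.1 255.6] 24.9
12 [459.5 261.4] 25.0
24 [448.5 268. ] 23.8
36 [437.8 272.2] 24.0
48 [427.2 279.1] 23.6
60 [415.8 282.7] 24.3
72 [405.4 289.4] 24.5
84 [394.8 294.6] 24.6
96 [384.7 300.6] 22.9
108 [376.6 302.4] 10.9
apr [ 479.59939432 -264.17368996   38.        ]
apg [ 639.82747538 -219.90334359   38.        ]
lem [ 401.50605781 -167.18755092   38.        ]
apr [ 481.69014493 -264.41116422   38.        ]
apg [ 639.816926   -235.46742143   38.        ]
lem [ 409.49653926 -176.26852129   38.        ]
```

View pics/nut.png

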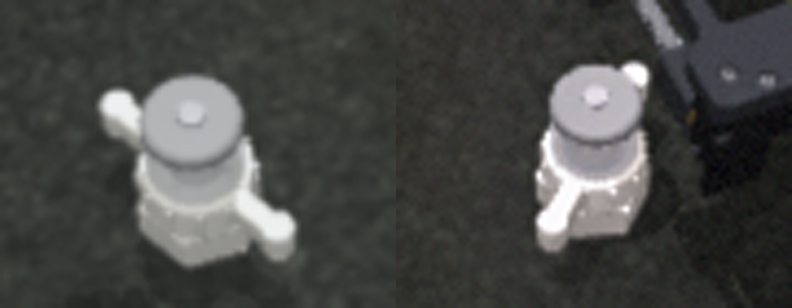

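Ear tops in the scene view are at (271.8,233.4), (308.2,261.8); in the side view at (325.7,261.5), (344.3,229); cap button (288.2,235.5) / (335.5,234).

```bash
python3 - <<'E'
from h import *
import pickle
a,b,c=pickle.load(open("c0.pkl","rb"))
for c_,e1,e2,k in ((a,(271.8,233.4),(308.2,261.8),(288.2,235.5)),(b,(344.3,229),(325.7,261.5),(335.5,234))):
    p,q,r=[ray(c_,*x,z) for x,z in ((e1,50),(e2,50),(k,94))]
    d=p-q;print(p[:2],q[:2],(p+q)[:2]/2,r[:2],np.degrees(np.arctan2(d[1],d[0])),np.hypot(*d[:2]))
E
```

```text
[591.13812395 -26.04331511] [529.04355937  47.09417115] [560.09084166  10.52542802] [560.4790142   11.46830742] -49.66836116131445 95.94178884990676
[531.23250119  46.10387238] [592.2316365  -25.46870588] [561.73206884  10.31758325] [564.31581584   8.59799914] 130.43994735773816 94.04003650822231
```

```bash
R='{"translation":[0.042,-0.356,0],"delta_rot":[0,0,-0.6],"jaw":0.74}'; python3 -m jog '[{"translation":[0.042,-0.356,0],"delta_rot":[0,0,-0.6],"jaw":0.74},{"translation":[0.042,-0.356,0],"delta_rot":[0,0,-0.6],"jaw":0.74},{"translation":[0.042,-0.356,0],"delta_rot":[0,0,-0.6],"jaw":0.74},{"translation":[0.042,-0.356,0],"delta_rot":[0,0,-0.6],"jaw":0.74},{"translation":[0.042,-0.356,0],"delta_rot":[0,0,-0.6],"jaw":0.74},{"translation":[0.042,-0.356,0],"delta_rot":[0,0,-0.6],"jaw":0.74},{"translation":[0.042,-0.356,0],"delta_rot":[0,0,-0.6],"jaw":0.74},{"translation":[0.042,-0.356,0],"delta_rot":[0,0,-0.6],"jaw":0.74}]' 20; python3 -c "
from h import *;print(get_state()['q'])"
```

```text
time_s: 0.82
tcp_pos: [560.7, 10.5, 228.3]
tool_rot: [-0.0, 0.307, 0.952, -0.0]
contact_force: [0.8, 0.2, 0.5]
grip_width: 0.739
gripper_force: 0.0
[-7.70154244e-02 -7.25691730e-02  1.85113549e+00 -1.83679906e-05
  1.36359996e+00 -1.02476025e+00]
```

```bash
python3 -m jog '[{"translation":[0,0,0.2],"delta_rot":[0,0,-0.6],"jaw":0.74},{"translation":[0,0,0.2],"delta_rot":[0,0,-0.6],"jaw":0.74},{"translation":[0,0,0.2],"delta_rot":[0,0,-0.6],"jaw":0.74},{"translation":[0,0,0.2],"delta_rot":[0,0,-0.6],"jaw":0.74},{"translation":[0,0,0.2],"delta_rot":[0,0,-0.6],"jaw":0.74},{"translation":[0,0,0.2],"delta_rot":[0,0,-0.6],"jaw":0.74},{"translation":[0,0,0.2],"delta_rot":[0,0,-0.6],"jaw":0.74},{"translation":[0,0,0.2],"delta_rot":[0,0,-0.6],"jaw":0.74}]'
python3 -m jog '[{"translation":[0,0,0.1],"delta_rot":[0,0,-0.5],"jaw":0.74},{"translation":[0,0,0.1],"delta_rot":[0,0,-0.5],"jaw":0.74},{"translation":[0,0,0.1],"delta_rot":[0,0,-0.5],"jaw":0.74},{"translation":[0,0,0.1],"delta_rot":[0,0,-0.5],"jaw":0.74},{"translation":[0,0,0.1],"delta_rot":[0,0,-0.5],"jaw":0.74},{"translation":[0,0,0.1],"delta_rot":[0,0,-0.5],"jaw":0.74},{"translation":[0,0,0.1],"delta_rot":[0,0,-0.5],"jaw":0.74},{"translation":[0,0,0.1],"delta_rot":[0,0,-0.5],"jaw":0.74}]'
python3 - <<'E'
from h import *
s=get_state();print(s['q'],s['torque']);save("w1",wcap()["color"])
E
```

```text
time_s: 1.48
tcp_pos: [560.7, 10.5, 178.2]
tool_rot: [-0.0, -0.159, 0.987, 0.0]
contact_force: [-0.3, 0.4, 0.0]
grip_width: 0.741
gripper_force: 0.0
time_s: 2.15
tcp_pos: [560.7, 10.5, 153.3]
tool_rot: [-0.0, -0.523, 0.853, 0.0]
contact_force: [-0.7, 0.7, -0.6]
grip_width: 0.74
gripper_force: 0.0
[-7.70220040e-02 -1.23151706e-02  1.92249919e+00  3.34516881e-07
  1.23202485e+00 -2.74786019e+00] [ 0.15039547  0.01201213 -0.02698822]
```

View pics/w1.png

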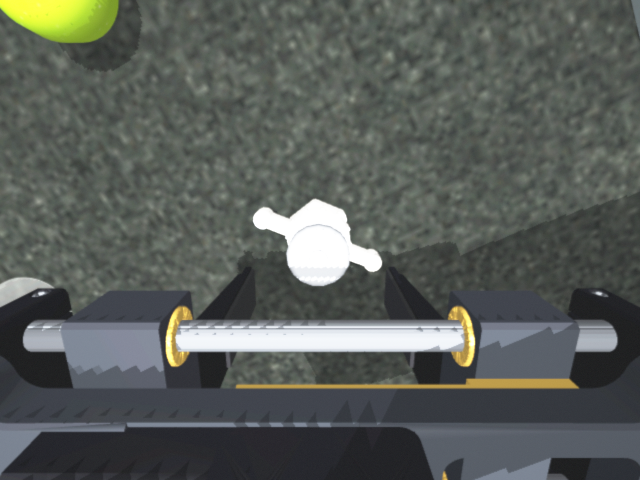

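The wrist view shows the nut centred between the fingers (x≈318), ears at (265,217) and (371,260), about 22° clockwise of the finger line, as planned. Descending.

```bash
python3 -m jog '[{"translation":[0,0,0.1],"delta_rot":[0,0,0],"jaw":0.74},{"translation":[0,0,0.2],"delta_rot":[0,0,0],"jaw":0.74},{"translation":[0,0,0.3],"delta_rot":[0,0,0],"jaw":0.74},{"translation":[0,0,0.36],"delta_rot":[0,0,0],"jaw":0.74},{"translation":[0,0,0.412],"delta_rot":[0,0,0],"jaw":0.74},{"translation":[0,0,0.412],"delta_rot":[0,0,0],"jaw":0.74}]'
python3 -c "
from h import *
s=get_state();print(s['torque'])"
python3 -m jog '[{"translation":[0,0,0],"delta_rot":[0,0,0.05],"jaw":0.74},{"translation":[0,0,0],"delta_rot":[0,0,0.11],"jaw":0.74},{"translation":[0,0,0],"delta_rot":[0,0,0.16],"jaw":0.74},{"translation":[0,0,0],"delta_rot":[0,0,0.22],"jaw":0.74},{"translation":[0,0,0],"delta_rot":[0,0,0.28],"jaw":0.74},{"translation":[0,0,0],"delta_rot":[0,0,0.33],"jaw":0.74}]'
python3 -c "
from h import *
s=get_state();print(s['torque'])"
```

```text
time_s: 2.7
tcp_pos: [565.4, 7.8, 57.6]
tool_rot: [0.001, -0.523, 0.852, -0.005]
contact_force: [-14.2, -4.0, 33.1]
grip_width: 0.741
gripper_force: 22.0
[-1.81537157  1.3563739   0.06843423]
time_s: 3.2
tcp_pos: [564.0, 7.5, 58.2]
tool_rot: [0.001, -0.285, 0.958, -0.004]
contact_force: [-14.6, -6.5, 33.7]
grip_width: 0.738
gripper_force: 24.2
[-2.66180675  2.22205987  0.06155854]
```

```bash
python3 -m jog '[{"translation":[0,0,-0.1],"delta_rot":[0,0,0],"jaw":0.74},{"translation":[0,0,-0.2],"delta_rot":[0,0,0],"jaw":0.74},{"translation":[0,0,-0.3],"delta_rot":[0,0,0],"jaw":0.74},{"translation":[0,0,-0.4],"delta_rot":[0,0,0],"jaw":0.74},{"translation":[0,0,-0.4],"delta_rot":[0,0,0],"jaw":0.74},{"translation":[0,0,-0.4],"delta_rot":[0,0,0],"jaw":0.74}]'
python3 - <<'E'
from h import *
s=get_state();print(s['q'],s['torque']);im=wcap()["color"]
b=capture("side")["color"];a=capture("scene")["color"]
save("w2",np.hstack([cv2.resize(im[150:400,200:440],(400,400)),cv2.resize(a[205:285,250:330],(400,400))]))
E
```

```text
time_s: 3.7
tcp_pos: [562.2, 10.4, 152.5]
tool_rot: [0.002, -0.286, 0.958, -0.001]
contact_force: [-0.3, 0.2, -0.5]
grip_width: 0.736
gripper_force: 0.0
[-7.69944151e-02 -1.11901105e-02  1.92277848e+00  1.55274388e-05
  1.22606004e+00 -2.22816982e+00] [ 0.11325519 -0.01233078 -0.05006316]
```

View pics/w2.png

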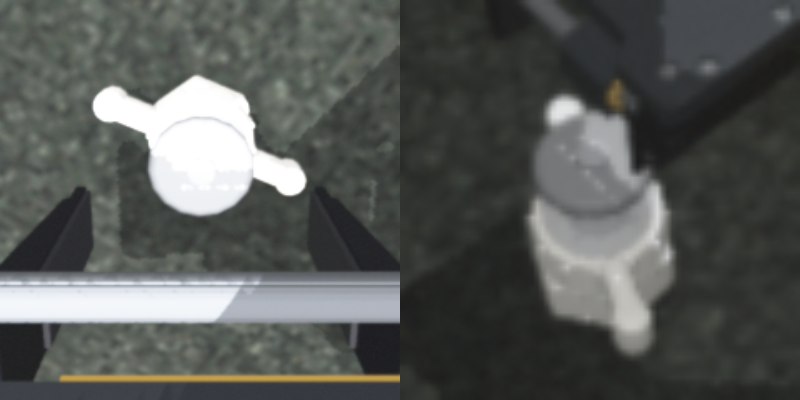

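The nut turned freely with the fingers, still about 22° ahead of them (ears in the left crop at (110,104), (290,177)). The fingertips probably caught the rounded ear ends, so I'll back off the angle and descend again.

```bash
python3 -m jog '[{"translation":[0,0,0.1],"delta_rot":[0,0,-0.07],"jaw":0.78},{"translation":[0,0,0.1],"delta_rot":[0,0,-0.13],"jaw":0.78},{"translation":[0,0,0.2],"delta_rot":[0,0,-0.13],"jaw":0.78},{"translation":[0,0,0.3],"delta_rot":[0,0,-0.13],"jaw":0.78},{"translation":[0,0,0.36],"delta_rot":[0,0,-0.13],"jaw":0.78},{"translation":[0,0,0.36],"delta_rot":[0,0,-0.13],"jaw":0.78}]'
python3 -m jog '[{"translation":[0,0,0.02],"delta_rot":[0,0,0],"jaw":0.78},{"translation":[0,0,0.04],"delta_rot":[0,0,0],"jaw":0.78},{"translation":[0,0,0.05],"delta_rot":[0,0,0],"jaw":0.78},{"translation":[0,0,0.05],"delta_rot":[0,0,0],"jaw":0.78}]'
```

```text
time_s: 4.35
tcp_pos: [556.3, 10.8, 54.4]
tool_rot: [-0.005, -0.383, 0.924, 0.003]
contact_force: [-0.3, 0.7, 0.0]
grip_width: 0.779
gripper_force: 0.0
time_s: 4.68
tcp_pos: [561.1, 10.5, 48.3]
tool_rot: [0.0, -0.383, 0.924, -0.0]
contact_force: [-0.2, 0.0, 0.5]
grip_width: 0.779
gripper_force: 0.0
```

```bash
python3 -m jog '[{"translation":[0,0,0],"delta_rot":[0,0,0.06],"jaw":0.78},{"translation":[0,0,0],"delta_rot":[0,0,0.12],"jaw":0.78},{"translation":[0,0,0],"delta_rot":[0,0,0.18],"jaw":0.78},{"translation":[0,0,0],"delta_rot":[0,0,0.24],"jaw":0.78},{"translation":[0,0,0],"delta_rot":[0,0,0.3],"jaw":0.78},{"translation":[0,0,0],"delta_rot":[0,0,0.36],"jaw":0.78},{"translation":[0,0,0],"delta_rot":[0,0,0.42],"jaw":0.78},{"translation":[0,0,0],"delta_rot":[0,0,0.48],"jaw":0.78}]'
python3 -c "
from h import *
s=get_state();print(s['torque'],s['q'][5],s['joint_efforts'])"
```

```text
time_s: 5.35
tcp_pos: [561.9, 10.5, 49.2]
tool_rot: [0.001, -0.013, 1.0, -0.0]
contact_force: [1.0, -0.3, -1.1]
grip_width: 0.78
gripper_force: 0.5
[ 0.15599264 -0.15820799  0.03072884] -1.674667818929639 [ -0.1492726  -36.35350227 -30.82242966  -0.0887595    0.27320207
  -0.88645751]
```

```bash
cat > t.py <<'E'
from h import *
s=get_state();print("TZ %.3f q6 %.4f eff %.3f gf %.1f"%(s['torque'][2],s['q'][5],s['joint_efforts'][5],s['gripper_force']))
E
python3 -m jog '[{"translation":[0,0,0],"delta_rot":[0,0,0.05],"jaw":0.78},{"translation":[0,0,0],"delta_rot":[0,0,0.1],"jaw":0.78},{"translation":[0,0,0],"delta_rot":[0,0,0.15],"jaw":0.78}]'; python3 t.py
python3 -m jog '[{"translation":[0,0,0],"delta_rot":[0,0,0.04],"jaw":0.78}]'; python3 t.py
python3 -m jog '[{"translation":[0,0,0],"delta_rot":[0,0,0.04],"jaw":0.78}]'; python3 t.py
python3 -m jog '[{"translation":[0,0,0],"delta_rot":[0,0,0.0],"jaw":0.78},{"translation":[0,0,0],"delta_rot":[0,0,0.0],"jaw":0.78}]'; python3 t.py
```

```text
time_s: 5.6
tcp_pos: [561.9, 10.5, 49.2]
tool_rot: [0.001, 0.104, 0.995, 0.0]
contact_force: [1.0, 0.4, -1.0]
grip_width: 0.781
gripper_force: 0.5
TZ 0.026 q6 -1.4398 eff -0.732 gf 0.5
time_s: 5.68
tcp_pos: [561.9, 10.5, 49.3]
tool_rot: [0.001, 0.135, 0.991, 0.0]
contact_force: [0.4, 0.1, -1.1]
grip_width: 0.779
gripper_force: 0.5
TZ 0.081 q6 -1.3772 eff -0.476 gf 0.5
time_s: 5.77
tcp_pos: [561.9, 10.4, 49.3]
tool_rot: [0.001, 0.166, 0.986, 0.0]
contact_force: [1.1, 0.0, -0.8]
grip_width: 0.781
gripper_force: 0.5
TZ -0.002 q6 -1.3148 eff -0.569 gf 0.5
time_s: 5.93
tcp_pos: [561.5, 10.4, 49.0]
tool_rot: [0.001, 0.163, 0.987, 0.0]
contact_force: [0.3, -0.4, -0.8]
grip_width: 0.784
gripper_force: 0.1
TZ 0.012 q6 -1.3195 eff 0.063 gf 0.1
```

```bash
cat > t.py <<'E'
from h import *
import sys
s=get_state();print("TZ %.3f q6 %.4f eff %.3f gf %.1f"%(s['torque'][2],s['q'][5],s['joint_efforts'][5],s['gripper_force']))
sys.exit(abs(s['torque'][2])>0.14)
E
python3 -m jog '[{"translation":[0,0,0],"delta_rot":[0,0,0.04],"jaw":0.78}]' >/dev/null; python3 t.py &&
python3 -m jog '[{"translation":[0,0,0],"delta_rot":[0,0,0.04],"jaw":0.78}]' >/dev/null&& python3 t.py &&
python3 -m jog '[{"translation":[0,0,0],"delta_rot":[0,0,0.04],"jaw":0.78}]' >/dev/null&& python3 t.py &&
python3 -m jog '[{"translation":[0,0,0],"delta_rot":[0,0,0.04],"jaw":0.78}]' >/dev/null&& python3 t.py &&
python3 -m jog '[{"translation":[0,0,0],"delta_rot":[0,0,0.04],"jaw":0.78}]' >/dev/null&& python3 t.py &&
python3 -m jog '[{"translation":[0,0,0],"delta_rot":[0,0,0.04],"jaw":0.78}]' >/dev/null&& python3 t.py &&
python3 -m jog '[{"translation":[0,0,0],"delta_rot":[0,0,0.04],"jaw":0.78}]' >/dev/null&& python3 t.py &&
python3 -m jog '[{"translation":[0,0,0],"delta_rot":[0,0,0.04],"jaw":0.78}]' >/dev/null&& python3 t.py
```

```text
TZ 0.036 q6 -1.2558 eff -0.980 gf 0.5False
```

```bash
sed -i "s/sys.exit(abs(\(.*\))>0.14)/sys.exit(int(abs(\1)>0.14))/" t.py
python3 -m jog '[{"translation":[0,0,0],"delta_rot":[0,0,0.04],"jaw":0.78}]' >/dev/null; python3 t.py &&
python3 -m jog '[{"translation":[0,0,0],"delta_rot":[0,0,0.04],"jaw":0.78}]' >/dev/null&& python3 t.py &&
python3 -m jog '[{"translation":[0,0,0],"delta_rot":[0,0,0.04],"jaw":0.78}]' >/dev/null&& python3 t.py &&
python3 -m jog '[{"translation":[0,0,0],"delta_rot":[0,0,0.04],"jaw":0.78}]' >/dev/null&& python3 t.py &&
python3 -m jog '[{"translation":[0,0,0],"delta_rot":[0,0,0.04],"jaw":0.78}]' >/dev/null&& python3 t.py &&
python3 -m jog '[{"translation":[0,0,0],"delta_rot":[0,0,0.04],"jaw":0.78}]' >/dev/null&& python3 t.py &&
python3 -m jog '[{"translation":[0,0,0],"delta_rot":[0,0,0.04],"jaw":0.78}]' >/dev/null&& python3 t.py &&
python3 -m jog '[{"translation":[0,0,0],"delta_rot":[0,0,0.04],"jaw":0.78}]' >/dev/null&& python3 t.py
```

```text
TZ 0.016 q6 -1.1910 eff -0.614 gf 0.5
TZ -0.006 q6 -1.1280 eff -0.580 gf 0.5
TZ -0.002 q6 -1.0651 eff -0.578 gf 0.5
TZ 0.016 q6 -1.0023 eff -0.578 gf 0.5
TZ 0.008 q6 -0.9395 eff -0.578 gf 0.5
TZ 0.089 q6 -0.8766 eff -0.578 gf 0.5
TZ -0.002 q6 -0.8138 eff -0.578 gf 0.5
TZ 0.040 q6 -0.7510 eff -0.578 gf 0.5
```

```bash
sed -i "s/>0.14))/>0.14 or s['joint_efforts'][5]<-0.66))/" t.py
python3 -m jog '[{"translation":[0,0,0],"delta_rot":[0,0,0.04],"jaw":0.78}]' >/dev/null; python3 t.py ;
python3 -m jog '[{"translation":[0,0,0],"delta_rot":[0,0,0.04],"jaw":0.78}]' >/dev/null&& python3 t.py &&
python3 -m jog '[{"translation":[0,0,0],"delta_rot":[0,0,0.04],"jaw":0.78}]' >/dev/null&& python3 t.py &&
python3 -m jog '[{"translation":[0,0,0],"delta_rot":[0,0,0.04],"jaw":0.78}]' >/dev/null&& python3 t.py &&
python3 -m jog '[{"translation":[0,0,0],"delta_rot":[0,0,0.04],"jaw":0.78}]' >/dev/null&& python3 t.py &&
python3 -m jog '[{"translation":[0,0,0],"delta_rot":[0,0,0.04],"jaw":0.78}]' >/dev/null&& python3 t.py &&
python3 -m jog '[{"translation":[0,0,0],"delta_rot":[0,0,0.04],"jaw":0.78}]' >/dev/null&& python3 t.py &&
python3 -m jog '[{"translation":[0,0,0],"delta_rot":[0,0,0.04],"jaw":0.78}]' >/dev/null&& python3 t.py
```

```text
TZ 0.037 q6 -0.6882 eff -0.578 gf 0.5
TZ 0.151 q6 -0.6256 eff -0.408 gf 2.4
```

```bash
sed -i "s/>0.14 or.*/>0.45))/" t.py
python3 -m jog '[{"translation":[0,0,0],"delta_rot":[0,0,0.02],"jaw":0.78}]' >/dev/null; python3 t.py &&
python3 -m jog '[{"translation":[0,0,0],"delta_rot":[0,0,0.02],"jaw":0.78}]' >/dev/null&& python3 t.py &&
python3 -m jog '[{"translation":[0,0,0],"delta_rot":[0,0,0.02],"jaw":0.78}]' >/dev/null&& python3 t.py &&
python3 -m jog '[{"translation":[0,0,0],"delta_rot":[0,0,0.02],"jaw":0.78}]' >/dev/null&& python3 t.py &&
python3 -m jog '[{"translation":[0,0,0],"delta_rot":[0,0,0.02],"jaw":0.78}]' >/dev/null&& python3 t.py
```

```text
TZ 0.220 q6 -0.5948 eff 0.080 gf 2.3
TZ 0.158 q6 -0.5644 eff -0.105 gf 2.3
TZ 0.484 q6 -0.5333 eff 0.128 gf 5.9
```

```bash

python3 -m jog '[{"translation":[0,0,0],"delta_rot":[0,0,0.007],"jaw":0.78},{"translation":[0,0,0],"delta_rot":[0,0,0.007],"jaw":0.78},{"translation":[0,0,0],"delta_rot":[0,0,0.007],"jaw":0.78},{"translation":[0,0,0],"delta_rot":[0,0,0.007],"jaw":0.78}]'; python3 t.py
```

```text
time_s: 7.43
tcp_pos: [561.6, 10.4, 48.8]
tool_rot: [0.001, 0.533, 0.846, 0.0]
contact_force: [0.9, -0.0, 2.8]
grip_width: 0.779
gripper_force: 8.1
TZ 0.634 q6 -0.5229 eff 0.666 gf 8.1
```

```bash

python3 -m jog '[{"translation":[0,0,0],"delta_rot":[0,0,-0.06],"jaw":0.85},{"translation":[0,0,0],"delta_rot":[0,0,-0.08],"jaw":0.85},{"translation":[0,0,-0.1],"delta_rot":[0,0,-0.08],"jaw":0.85},{"translation":[0,0,-0.25],"delta_rot":[0,0,-0.08],"jaw":0.85},{"translation":[0,0,-0.4],"delta_rot":[0,0,-0.08],"jaw":0.85},{"translation":[0,0,-0.5],"delta_rot":[0,0,-0.08],"jaw":0.85},{"translation":[0,0,-0.5],"delta_rot":[0,0,-0.08],"jaw":0.85}]'; python3 - <<'E'
from h import *
import pickle
c=wcap();a=capture("scene");b=capture("side");pickle.dump((a,b,c),open("c1.pkl","wb"))
print(get_state()['q'])
im=c["color"][150:400,200:440];x,y=(int(v) for v in proj(a,[561,10.5,45]));x2,y2=(int(v) for v in proj(b,[561,10.5,45]))
print(proj(c,[561,10.5,45]),x,y,x2,y2)
save("n2",np.hstack([cv2.resize(c["color"][120:360,200:440],(264,264)),cv2.resize(a["color"][y-35:y+35,x-35:x+35],(264,264)),cv2.resize(b["color"][y2-35:y2+35,x2-35:x2+35],(264,264))]))
E
```

```text
time_s: 8.02
tcp_pos: [564.5, 10.3, 180.4]
tool_rot: [0.005, 0.48, 0.877, 0.003]
contact_force: [0.8, -0.3, 1.5]
grip_width: 0.85
gripper_force: 0.0
[-7.70992957e-02 -3.02842243e-02  1.90667207e+00  3.54110092e-04
  1.26657479e+00 -6.46847553e-01]
[312.79915095 227.58802973] 289 248 335 245
```

View pics/n2.png

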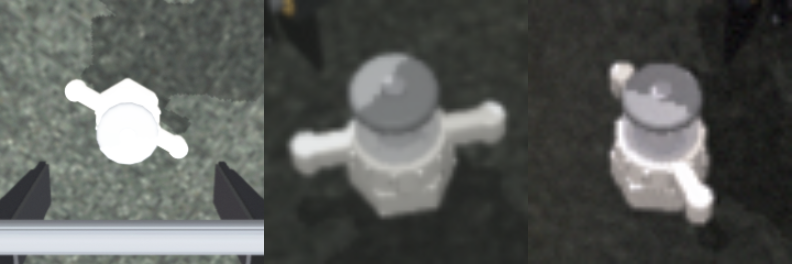

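Ear tops: scene (264.9,252.0), (314.5,243.5); side (324.7,229.9), (345.6,263.8); wrist (268.2,202.7), (361.8,254.5).

```bash
python3 - <<'E'
from h import *
import pickle
a,b,c=pickle.load(open("c1.pkl","rb"))
for c_,e1,e2 in ((a,(264.9,251.5),(314.5,243.5)),(b,(324.7,229.5),(345.6,263.8)),(c,(268.2,202.7),(361.8,254.5))):
    p,q=[ray(c_,*x,50) for x in (e1,e2)]
    d=p-q;print(p[:2],q[:2],(p+q)[:2]/2,np.degrees(np.arctan2(d[1],d[0])),np.hypot(*d[:2]))
E
```

```text
[607.91301591  12.92551289] [511.76543403   8.88909504] [559.83922497  10.90730396] 2.40395004653916 96.23227198588135
[515.27630912   6.00549833] [613.90245611  10.27511311] [564.58938262   8.14030572] -177.5211618347327 98.71852146985209
[516.62334106   9.63433863] [610.46645159  14.15946886] [563.54489632  11.89690375] -177.23932645039272 93.95214844587903
```

```bash
cat > d.py <<'E'
from h import *
import sys
from scipy.spatial.transform import Rotation as R
def go(x,y,z,yaw,note=""):
    "jog row to put TCP at x,y,z with tool y axis at yaw deg, tool down"
    s=get_state();w,a,b,c=s["tool_rot"];r=R.from_quat([a,b,c,w])
    t=np.radians(yaw);Y=np.array([np.cos(t),np.sin(t),0]);Z=np.array([0,0,-1.]);T=R.from_matrix(np.c_[np.cross(Y,Z),Y,Z])
    d=r.inv().apply(np.array([x,y,z])-s["tcp_pos"])/250;o=(r.inv()*T).as_rotvec()/(np.pi/2)
    print(note,d.round(3),o.round(3))
if __name__=="__main__": go(*map(float,sys.argv[1:5]))
E
python3 -m jog '[{"translation":[0.16,0.02,0],"delta_rot":[0,0,-0.05],"jaw":0.85},{"translation":[0.32,0.04,0],"delta_rot":[0,0,-0.1],"jaw":0.85},{"translation":[0.48,0.06,0],"delta_rot":[0,0,-0.17],"jaw":0.85},{"translation":[0.64,0.08,0],"delta_rot":[0,0,-0.24],"jaw":0.85},{"translation":[0.8,0.1,0],"delta_rot":[0,0,-0.3],"jaw":0.85},{"translation":[0.9,0.1,0],"delta_rot":[0,0,-0.335],"jaw":0.85},{"translation":[0.95,0.1,0],"delta_rot":[0,0,-0.335],"jaw":0.85},{"translation":[0.95,0.1,0],"delta_rot":[0,0,-0.335],"jaw":0.85}]'
python3 d.py 413.3 285.8 60 62.8; python3 - <<'E'
from h import *
c=wcap();save("w3",c["color"]);print(get_state()['q'])
for k in (0,42,77,172): print(k,proj(c,[376+.889*k,305-.457*k,18]))
import pickle;pickle.dump(c,open("c2.pkl","wb"))
E
```

```text
time_s: 8.83
tcp_pos: [451.5, 225.1, 170.8]
tool_rot: [-0.002, 0.234, 0.972, -0.001]
contact_force: [-0.2, -1.0, -0.2]
grip_width: 0.849
gripper_force: 0.0
 [0.245 0.148 0.444] [-0.002 -0.002  0.001]
[ 3.53426121e-01 -1.56689750e-01  2.02554332e+00 -4.52631915e-04
  1.27589442e+00 -7.43561305e-01]
0 [361.41236823 108.06441151]
42 [359.7635719  158.28864925]
77 [358.47875753 197.42557673]
172 [355.34522771 292.87650872]
```

View pics/w3.png

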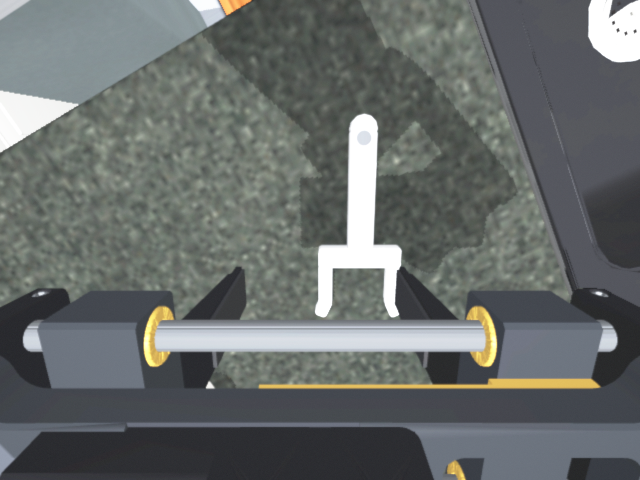

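The wrist view shows the spanner upright in the frame: tail (364,114), handle running to (360,245), head at rows 245–268, jaw tips (322,315), (392,315). Refining by mask.

```bash
python3 - <<'E'
from h import *
import pickle
c=pickle.load(open("c2.pkl","rb"));im=c["color"]
m=(im.min(2)>150).astype(np.uint8);n,l,st,_=cv2.connectedComponentsWithStats(m);k=(l==l[180,362])
pts=[]
for v in range(125,240,3):
    u=np.nonzero(k[v])[0];u=u[(u>330)&(u<400)];pts.append(ray(c,u.mean(),v,20)[:2])
pts=np.array(pts);x=np.cov((pts-pts.mean(0)).T);w,V=np.linalg.eigh(x);d=V[:,1]*np.sign(V[0,1]);print(d,np.degrees(np.arctan2(d[1],d[0])))
vt=np.nonzero(k[:200,340:390].any(1))[0].min();t=ray(c,364,vt,18)[:2]
mu=pts.mean(0);t=mu+d*((t-mu)@d);print("tail",t,vt)
# head rear edge
for z,v in ((16,245),): 
    h=ray(c,340,v,z)[:2];print("head rear from tail",(h-t)@d)
print("grip",t+42*d,"jaw",t+172*d)
E
```

```text
[ 0.89149451 -0.45303149] -26.93834826775866
tail [380.35726348 304.75696866] 113
head rear from tail 119.04669175015265
grip [417.80003306 285.72964603] jaw [533.69431985 226.83555218]
```

```bash
python3 d.py 417.5 286 60 63.06
python3 -m jog '[{"translation":[0.1,0.08,0.15],"delta_rot":[0,0,0],"jaw":0.6},{"translation":[0.2,0.13,0.3],"delta_rot":[0,0,0],"jaw":0.6},{"translation":[0.23,0.163,0.4],"delta_rot":[0,0,0],"jaw":0.6},{"translation":[0.23,0.163,0.444],"delta_rot":[0,0,0],"jaw":0.6},{"translation":[0.23,0.163,0.444],"delta_rot":[0,0,0],"jaw":0.6},{"translation":[0.23,0.163,0.444],"delta_rot":[0,0,0],"jaw":0.6}]'
python3 d.py 417.5 286 17 63.06
```

```text
[0.237 0.158 0.445] [-0.002 -0.001 -0.002]
time_s: 9.38
tcp_pos: [422.0, 285.1, 61.9]
tool_rot: [-0.0, 0.236, 0.972, -0.001]
contact_force: [-0.6, 0.2, 0.5]
grip_width: 0.605
gripper_force: 0.0
 [ 0.018 -0.005  0.179] [-0.001 -0.    -0.004]
```

```bash

python3 -m jog '[{"translation":[0.01,-0.003,0.08],"delta_rot":[0,0,0],"jaw":0.6},{"translation":[0.01,-0.003,0.13],"delta_rot":[0,0,0],"jaw":0.6},{"translation":[0.01,-0.003,0.17],"delta_rot":[0,0,0],"jaw":0.6},{"translation":[0.01,-0.003,0.17],"delta_rot":[0,0,0],"jaw":0.6},{"translation":[0.01,-0.003,0.17],"delta_rot":[0,0,0],"jaw":0.6}]'
python3 d.py 417.5 286 17 63.06
```

```text
time_s: 9.8
tcp_pos: [419.1, 286.5, 19.8]
tool_rot: [-0.0, 0.235, 0.972, -0.0]
contact_force: [-0.4, 0.2, 0.0]
grip_width: 0.602
gripper_force: 0.0
 [ 0.005 -0.005  0.011] [-0.    -0.    -0.003]
```

```bash

python3 -m jog '[{"translation":[0,0,0.008],"delta_rot":[0,0,0],"jaw":0.4},{"translation":[0,0,0.008],"delta_rot":[0,0,0],"jaw":0.2},{"translation":[0,0,0.008],"delta_rot":[0,0,0],"jaw":0.1},{"translation":[0,0,0.008],"delta_rot":[0,0,0],"jaw":0.1},{"translation":[0,0,0.008],"delta_rot":[0,0,0],"jaw":0.1},{"translation":[0,0,0.008],"delta_rot":[0,0,0],"jaw":0.1}]' 45
python3 -m jog '[{"translation":[0,0,0],"delta_rot":[0,0,0],"jaw":0.1},{"translation":[0,0,0],"delta_rot":[0,0,0],"jaw":0.1}]' 45
```

```text
time_s: 10.3
tcp_pos: [418.6, 286.7, 17.9]
tool_rot: [-0.0, 0.235, 0.972, -0.0]
contact_force: [0.9, -0.8, 1.7]
grip_width: 0.25
gripper_force: 45.0
time_s: 10.47
tcp_pos: [418.6, 286.7, 17.9]
tool_rot: [-0.0, 0.235, 0.972, -0.0]
contact_force: [-1.6, -1.5, 4.2]
grip_width: 0.246
gripper_force: 45.0
```

```bash
python3 d.py 451.9 182.5 28 32.5
```

```text
[-0.309 -0.31  -0.04 ] [-0.     0.     0.337]
```

```bash
python3 -m jog '[{"translation":[0,0,-0.04],"delta_rot":[0,0,0],"jaw":0.1},{"translation":[-0.06,-0.06,-0.04],"delta_rot":[0,0,0.06],"jaw":0.1},{"translation":[-0.12,-0.12,-0.04],"delta_rot":[0,0,0.13],"jaw":0.1},{"translation":[-0.19,-0.19,-0.04],"delta_rot":[0,0,0.2],"jaw":0.1},{"translation":[-0.25,-0.25,-0.04],"delta_rot":[0,0,0.28],"jaw":0.1},{"translation":[-0.309,-0.31,-0.04],"delta_rot":[0,0,0.337],"jaw":0.1},{"translation":[-0.309,-0.31,-0.04],"delta_rot":[0,0,0.337],"jaw":0.1},{"translation":[-0.309,-0.31,-0.04],"delta_rot":[0,0,0.337],"jaw":0.1}]'
python3 d.py 451.9 182.5 18 32.5
python3 - <<'E'
from h import *
import pickle
c=wcap();a=capture("scene");pickle.dump((a,c),open("c3.pkl","wb"))
save("w4",np.hstack([cv2.resize(c["color"],(400,300)),cv2.resize(a["color"][200:350,240:440],(400,300))]))
E
```

```text
time_s: 11.13
tcp_pos: [452.1, 182.2, 27.7]
tool_rot: [-0.0, 0.482, 0.876, 0.0]
contact_force: [0.3, -0.1, -2.7]
grip_width: 0.25
gripper_force: 45.0
 [0.001 0.    0.039] [ 0.    -0.    -0.001]
```

View pics/w4.png

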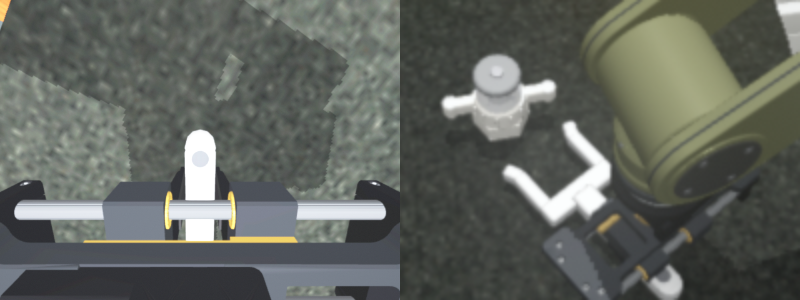

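Jaw tips in the scene image at about (325,263), (293,285), facing the nut, with the handle straight in the fingers. Lower to the worktop and check the line.

```bash
python3 -m jog '[{"translation":[0,0,0.02],"delta_rot":[0,0,0],"jaw":0.1},{"translation":[0,0,0.036],"delta_rot":[0,0,0],"jaw":0.1},{"translation":[0,0,0.036],"delta_rot":[0,0,0],"jaw":0.1},{"translation":[0,0,0.036],"delta_rot":[0,0,0],"jaw":0.1}]'
python3 d.py 451.9 182.5 18 32.5
python3 - <<'E'
from h import *
a=capture("scene");im=a["color"].astype(int)
m=((im.min(2)>105)&(im.max(2)-im.min(2)<45)).astype(np.uint8)
n,l,st,_=cv2.connectedComponentsWithStats(m)
lab=[i for i in range(1,n) if st[i,4]>300 and 270<st[i,0]+st[i,2]/2<360 and 250<st[i,1]+st[i,3]/2<330];print(st[lab])
i=max(lab,key=lambda i:st[i,4]) ;ys,xs=np.nonzero(l==i)
P=np.array([ray(a,u,v,16)[:2] for u,v in zip(xs,ys)])
A=np.array([561.5,10.5]);t=np.radians(-57.5);d=np.array([np.cos(t),np.sin(t)]);nn=np.array([-d[1],d[0]])
s=(P-A)@d;w=(P-A)@nn
for lo in range(-130,-30,8):
    k=(s>=lo)&(s<lo+8)
    if k.any(): print(lo,w[k].min().round(1),w[k].max().round(1),((w[k].min()+w[k].max())/2).round(1),k.sum())
print(s.max())
E
```

```text
time_s: 11.57
tcp_pos: [451.7, 183.1, 18.3]
tool_rot: [-0.0, 0.481, 0.877, -0.0]
contact_force: [0.1, -0.1, -2.6]
grip_width: 0.247
gripper_force: 45.0
 [-0.002 -0.001  0.001] [-0.    -0.     0.001]
[[ 291  263   55   52 1074]]
-130 -35.7 41.9 3.1 155
-122 -41.4 42.2 0.4 172
-114 -41.4 41.2 -0.1 174
-106 -41.3 41.5 0.1 85
-98 -41.3 41.9 0.3 73
-90 -41.2 42.2 0.5 74
-82 -41.2 42.3 0.6 68
-74 -41.2 42.8 0.8 69
-66 -44.0 44.5 0.2 66
-58 -42.5 43.3 0.4 27
-52.951239230691066
```

```bash
python3 -m jog '[{"translation":[-0.04,0,0],"delta_rot":[0,0,0],"jaw":0.1},{"translation":[-0.08,0,0],"delta_rot":[0,0,0],"jaw":0.1},{"translation":[-0.12,0,0],"delta_rot":[0,0,0],"jaw":0.1},{"translation":[-0.16,0,0],"delta_rot":[0,0,0],"jaw":0.1},{"translation":[-0.2,0,0],"delta_rot":[0,0,0],"jaw":0.1},{"translation":[-0.24,0,0],"delta_rot":[0,0,0],"jaw":0.1},{"translation":[-0.27,0,0],"delta_rot":[0,0,0],"jaw":0.1},{"translation":[-0.27,0,0],"delta_rot":[0,0,0],"jaw":0.1}]';python3 t.py
python3 -m jog '[{"translation":[-0.01,0,0],"delta_rot":[0,0,0],"jaw":0.1},{"translation":[-0.015,0,0],"delta_rot":[0,0,0],"jaw":0.1},{"translation":[-0.015,0,0],"delta_rot":[0,0,0],"jaw":0.1}]';python3 t.py
python3 d.py 492.2 119.3 18 32.5
```

```text
time_s: 12.28
tcp_pos: [489.4, 124.3, 18.8]
tool_rot: [0.0, 0.482, 0.876, 0.0]
contact_force: [1.0, 0.3, -2.8]
grip_width: 0.248
gripper_force: 45.0
TZ 0.026 q6 -0.4224 eff -0.103 gf 45.0
time_s: 12.53
tcp_pos: [490.2, 122.6, 18.6]
tool_rot: [-0.0, 0.481, 0.877, -0.0]
contact_force: [-0.5, -0.4, -2.4]
grip_width: 0.248
gripper_force: 45.0
TZ -0.032 q6 -0.4285 eff -0.018 gf 45.0
 [-0.015 -0.     0.002] [-0. -0. -0.]
```

```bash
python3 -m jog '[{"translation":[-0.006,0,0],"delta_rot":[0,0,0],"jaw":0.1},{"translation":[-0.008,0,0],"delta_rot":[0,0,0],"jaw":0.1},{"translation":[-0.008,0,0],"delta_rot":[0,0,0],"jaw":0.1}]'|grep -E 'tcp|cont'
python3 -m jog '[{"translation":[-0.006,0,0],"delta_rot":[0,0,0],"jaw":0.1},{"translation":[-0.008,0,0],"delta_rot":[0,0,0],"jaw":0.1},{"translation":[-0.008,0,0],"delta_rot":[0,0,0],"jaw":0.1}]'|grep -E 'tcp|cont'
python3 -m jog '[{"translation":[-0.006,0,0],"delta_rot":[0,0,0],"jaw":0.1},{"translation":[-0.006,0,0],"delta_rot":[0,0,0],"jaw":0.1},{"translation":[-0.006,0,0],"delta_rot":[0,0,0],"jaw":0.1}]'|grep -E 'tcp|cont'
```

```text
tcp_pos: [491.3, 121.0, 18.7]
contact_force: [0.7, -0.9, -2.6]
tcp_pos: [492.5, 119.2, 18.7]
contact_force: [-0.4, -0.2, -2.2]
tcp_pos: [493.3, 117.8, 18.7]
contact_force: [-0.0, -0.2, -2.0]
```

```bash
python3 -m jog '[{"translation":[-0.006,0,0],"delta_rot":[0,0,0],"jaw":0.1},{"translation":[-0.006,0,0],"delta_rot":[0,0,0],"jaw":0.1},{"translation":[-0.006,0,0],"delta_rot":[0,0,0],"jaw":0.1}]'|grep -E 'tcp|cont'
python3 -m jog '[{"translation":[-0.006,0,0],"delta_rot":[0,0,0],"jaw":0.1},{"translation":[-0.006,0,0],"delta_rot":[0,0,0],"jaw":0.1},{"translation":[-0.006,0,0],"delta_rot":[0,0,0],"jaw":0.1}]'|grep -E 'tcp|cont'
python3 t.py
```

```text
tcp_pos: [493.7, 117.1, 18.6]
contact_force: [-2.3, 4.3, -1.8]
tcp_pos: [493.8, 116.8, 18.5]
contact_force: [-4.3, 8.3, -0.7]
TZ 0.031 q6 -0.4438 eff 0.060 gf 45.0
```

```bash
python3 -m jog '[{"translation":[0.01,0,0],"delta_rot":[0,0,0],"jaw":0.1},{"translation":[0.01,0,0.002],"delta_rot":[0,0,0],"jaw":0.1},{"translation":[0.01,0,0.002],"delta_rot":[0,0,0],"jaw":0.1},{"translation":[0.01,0,0.002],"delta_rot":[0,0,0],"jaw":0.1}]' 55|grep -E 'tcp|cont'
python3 -m jog '[{"translation":[-0.001,0.035,0],"delta_rot":[0,0,0.044],"jaw":0.1},{"translation":[-0.005,0.07,0],"delta_rot":[0,0,0.089],"jaw":0.1},{"translation":[-0.011,0.105,0],"delta_rot":[0,0,0.133],"jaw":0.1},{"translation":[-0.02,0.139,0],"delta_rot":[0,0,0.178],"jaw":0.1},{"translation":[-0.02,0.139,0],"delta_rot":[0,0,0.178],"jaw":0.1}]'; python3 t.py
```

```text
tcp_pos: [493.7, 117.4, 18.2]
contact_force: [-0.6, 1.4, -2.1]
time_s: 14.53
tcp_pos: [525.6, 131.9, 18.0]
tool_rot: [-0.001, 0.598, 0.801, -0.001]
contact_force: [-3.6, 0.8, -1.3]
grip_width: 0.251
gripper_force: 55.0
TZ 0.441 q6 -0.1404 eff 0.910 gf 55.0
```

```bash
python3 -m jog '[{"translation":[-0.001,0.035,0],"delta_rot":[0,0,0.044],"jaw":0.1},{"translation":[-0.005,0.07,0],"delta_rot":[0,0,0.089],"jaw":0.1},{"translation":[-0.011,0.105,0],"delta_rot":[0,0,0.133],"jaw":0.1},{"translation":[-0.02,0.139,0],"delta_rot":[0,0,0.178],"jaw":0.1},{"translation":[-0.03,0.172,0],"delta_rot":[0,0,0.222],"jaw":0.1},{"translation":[-0.044,0.205,0],"delta_rot":[0,0,0.267],"jaw":0.1},{"translation":[-0.059,0.237,0],"delta_rot":[0,0,0.311],"jaw":0.1},{"translation":[-0.077,0.267,0],"delta_rot":[0,0,0.356],"jaw":0.1}]'; python3 t.py; python3 - <<'E'
from h import *
from scipy.optimize import least_squares
s=get_state();p=s['tcp_pos'][:2]-[561.5,10.5];print(np.hypot(*p),np.degrees(np.arctan2(p[1],p[0])))
E
```

```text
time_s: 15.2
tcp_pos: [594.5, 132.8, 18.0]
tool_rot: [-0.001, 0.796, 0.605, -0.0]
contact_force: [-3.3, 4.8, -1.4]
grip_width: 0.248
gripper_force: 55.2
TZ 0.734 q6 0.4022 eff 0.128 gf 55.2
126.69417885361322 74.91978760339082
```

```bash
python3 -m jog '[{"translation":[-0.001,0.035,0],"delta_rot":[0,0,0.044],"jaw":0.1},{"translation":[-0.005,0.07,0],"delta_rot":[0,0,0.089],"jaw":0.1},{"translation":[-0.011,0.105,0],"delta_rot":[0,0,0.133],"jaw":0.1},{"translation":[-0.02,0.139,0],"delta_rot":[0,0,0.178],"jaw":0.1},{"translation":[-0.03,0.172,0],"delta_rot":[0,0,0.222],"jaw":0.1},{"translation":[-0.044,0.205,0],"delta_rot":[0,0,0.267],"jaw":0.1},{"translation":[-0.059,0.237,0],"delta_rot":[0,0,0.311],"jaw":0.1},{"translation":[-0.077,0.267,0],"delta_rot":[0,0,0.356],"jaw":0.1}]'; python3 t.py; python3 - <<'E'
from h import *
s=get_state();p=s['tcp_pos'][:2]-[561.5,10.5];print(np.hypot(*p),np.degrees(np.arctan2(p[1],p[0])))
a=capture("scene");b=capture("side")
import pickle;pickle.dump((a,b),open("c4.pkl","wb"))
r=[]
for c in (a,b):
    x,y=(int(v) for v in proj(c,[561,10.5,45]));print(x,y);r.append(cv2.resize(c["color"][y-40:y+40,x-40:x+40],(400,400),interpolation=cv2.INTER_CUBIC))
save("n3",np.hstack(r))
E
```

```text
time_s: 15.87
tcp_pos: [654.5, 96.8, 18.3]
tool_rot: [-0.001, 0.932, 0.362, 0.001]
contact_force: [-0.2, 5.6, -0.5]
grip_width: 0.243
gripper_force: 55.1
TZ 0.733 q6 0.8949 eff 0.116 gf 55.1
126.87370915776017 42.83779211076847
289 248
335 245
```

View pics/n3.png

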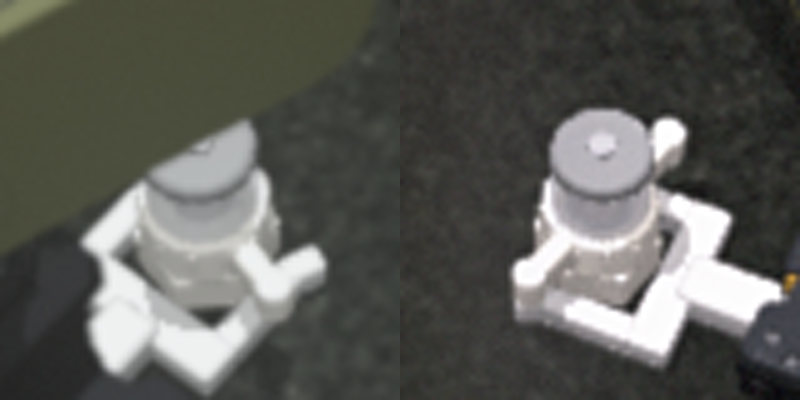

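Side view ears at (348.6,231.4), (320.6,259.0); scene near ear about (304,265); the jaw is seated round the hexagon.

```bash
python3 - <<'E'
from h import *
import pickle
a,b=pickle.load(open("c4.pkl","rb"))
p,q=[ray(b,*x,50) for x in ((348.6,231.2),(320.6,259))];d=q-p
print(p[:2],q[:2],np.degrees(np.arctan2(d[1],d[0])))
e=ray(a,304,265,50)[:2]-[561,10.5];print(e,np.degrees(np.arctan2(e[1],e[0])))
E
python3 d.py 0 0 0 0 | head -0; python3 -c "
from h import *;s=get_state();r=s['tool_rot'];print(2*np.degrees(np.arctan2(r[2],r[1]))-90)"
```

```text
[540.42137628  52.19414747] [582.29743662 -32.7951628 ] -63.76954108223756
[-23.27001054  42.261569  ] 118.83800304642065
-47.56625797062351Exception ignored on flushing sys.stdout:
BrokenPipeError: [Errno 32] Broken pipe
```

```bash
python3 -m jog '[{"translation":[-0.001,0.035,0],"delta_rot":[0,0,0.044],"jaw":0.1},{"translation":[-0.005,0.07,0],"delta_rot":[0,0,0.089],"jaw":0.1},{"translation":[-0.011,0.105,0],"delta_rot":[0,0,0.133],"jaw":0.1},{"translation":[-0.02,0.139,0],"delta_rot":[0,0,0.178],"jaw":0.1},{"translation":[-0.03,0.172,0],"delta_rot":[0,0,0.222],"jaw":0.1},{"translation":[-0.044,0.205,0],"delta_rot":[0,0,0.267],"jaw":0.1},{"translation":[-0.044,0.205,0],"delta_rot":[0,0,0.267],"jaw":0.1}]'; python3 t.py; python3 - <<'E'
from h import *
b=capture("side");a=capture("scene")
import pickle;pickle.dump((a,b),open("c5.pkl","wb"))
r=[]
for c in (a,b):
    x,y=(int(v) for v in proj(c,[561,10.5,45]));r.append(cv2.resize(c["color"][y-40:y+40,x-40:x+40],(400,400),interpolation=cv2.INTER_CUBIC))
save("n4",np.hstack(r))
E
```

```text
time_s: 16.55
tcp_pos: [681.9, 50.8, 18.8]
tool_rot: [-0.001, 0.987, 0.16, 0.002]
contact_force: [2.7, 6.1, -2.3]
grip_width: 0.253
gripper_force: 55.0
TZ 0.389 q6 1.2444 eff 0.697 gf 55.0
```

View pics/n4.png

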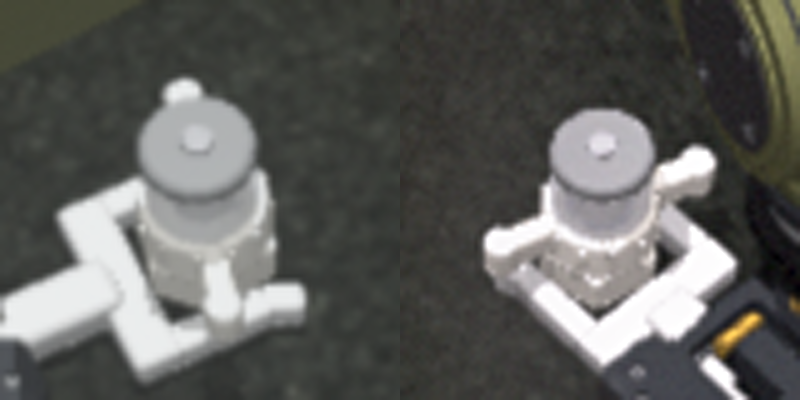

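Ears: side (355,237), (314.6,254); scene (285.4,226), (293.8,269.6).

```bash
python3 - <<'E'
from h import *
import pickle
a,b=pickle.load(open("c5.pkl","rb"))
for c,e in ((b,((355,236.4),(314.6,253))),(a,((293.8,268.5),(285.4,226)))):
    p,q=[ray(c,*x,50) for x in e];d=q-p
    print(p[:2],q[:2],np.degrees(np.arctan2(d[1],d[0])))
s=get_state();r=s['tool_rot'];print(2*np.degrees(np.arctan2(r[2],r[1]))-90)
E
```

```text
[558.61475211  58.91715256] [563.39652973 -38.48215019] -87.189344613684
[557.51218402  57.40903273] [562.98588173 -39.4202767 ] -86.76455038871671
-71.4469286770107
```

```bash
python3 -m jog '[{"translation":[0,-0.008,0.003],"delta_rot":[0,0,0],"jaw":0.1},{"translation":[0,-0.008,0.003],"delta_rot":[0,0,0],"jaw":0.3},{"translation":[0,-0.008,0.003],"delta_rot":[0,0,0],"jaw":0.55},{"translation":[0,-0.008,0.003],"delta_rot":[0,0,0],"jaw":0.55},{"translation":[0,-0.008,0.003],"delta_rot":[0,0,0],"jaw":0.55},{"translation":[0,-0.008,0.003],"delta_rot":[0,0,0],"jaw":0.55}]'
python3 -m jog '[{"translation":[0,0,-0.03],"delta_rot":[0,0,0],"jaw":0.55},{"translation":[0,0,-0.1],"delta_rot":[0,0,0],"jaw":0.55},{"translation":[0,0,-0.25],"delta_rot":[0,0,0],"jaw":0.55},{"translation":[0,0,-0.4],"delta_rot":[0,0,0],"jaw":0.55},{"translation":[0,0,-0.5],"delta_rot":[0,0,0],"jaw":0.55},{"translation":[0,0,-0.6],"delta_rot":[0,0,0],"jaw":0.55},{"translation":[0,0,-0.6],"delta_rot":[0,0,0],"jaw":0.55},{"translation":[0,0,-0.6],"delta_rot":[0,0,0],"jaw":0.55}]'
python3 - <<'E'
from h import *
b=capture("side");a=capture("scene")
import pickle;pickle.dump((a,b),open("c6.pkl","wb"))
r=[]
for c in (a,b):
    x,y=(int(v) for v in proj(c,[561,10.5,45]));r.append(cv2.resize(c["color"][y-50:y+50,x-50:x+50],(400,400),interpolation=cv2.INTER_CUBIC))
save("n5",np.hstack(r))
E
```

```text
time_s: 17.15
tcp_pos: [679.7, 52.1, 17.3]
tool_rot: [0.0, 0.987, 0.159, -0.0]
contact_force: [-0.1, 0.1, 0.1]
grip_width: 0.514
gripper_force: 0.0
time_s: 17.82
tcp_pos: [681.2, 52.4, 170.4]
tool_rot: [0.0, 0.987, 0.159, 0.002]
contact_force: [0.2, -0.5, -0.7]
grip_width: 0.552
gripper_force: 0.0
```

View pics/n5.png

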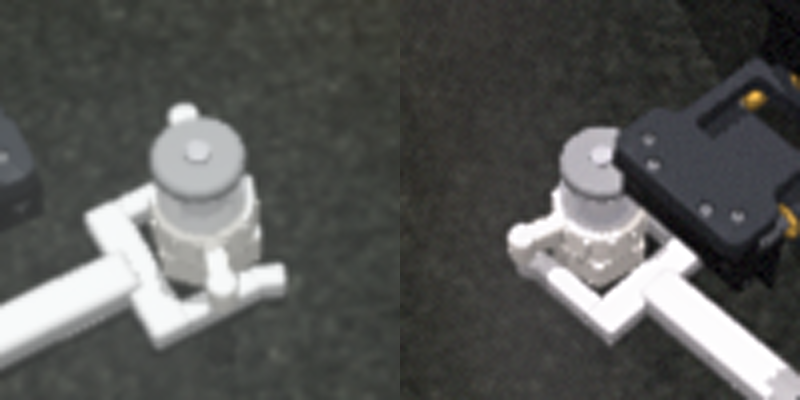

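The spanner lies flat with its jaw round the hexagon, and the ears are unchanged (scene crop (182,113), (222,288)). The gripper is clear.

```bash
python3 -c "
from station import order
print(order.finish_job())"
```

```text
the job is handed in; nothing more can be done
None
```

The job is handed in, with no verdict returned: the nut was felt hand-tight with the fingers, then tightened about 89° more (about 1.56 rad, measured from the camera images) with the spanner, which I left lying flat on the nut; I kept clear of the fruit but did not re-measure it at the end.

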